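# Open the coffee grinder's hopper and fit the filling collar

### The arm

A 7-joint arm with a two-finger parallel gripper is mounted at the origin on a cart in front of the work surface, level with it; the furniture and walls round the work are solid. World frame = base frame: x ahead of the robot, y to its left, z up, the work surface at z = 0. Lengths are in m, angles in rad, forces in N, time in s.
With the tool pointing down it reaches from about 0.4 to 0.85 m from the base axis. Payload 10.4 kg.
Tool frame: the origin (TCP) lies midway between the tips of the shut fingers; the grasp point (between the pads) lies 19 mm behind it; z points along the fingers, y is the line along which they close (so a half turn about z gives the same grasp; the last joint's range is limited). The gripper opens to 87 mm and grips with 3 to 60 N. Pads are 19 mm wide; open, the fingers measure 117 mm over their backs; the gripper's body (75 mm by 190 mm) begins 51 mm behind the grasp point.
Start: joints at [1.141, 0.332, -0.065, 1.46, 0.022, 1.35, -0.088], TCP at [0.247, -0.574, 0.223] pointing down, gripper open.
Joint ranges: [-2.6, 2.6], [-0.5, 2.12], [-1.47, 1.34], [0.16, 2.42], [-1.27, 4.41], [0.06, 2.06], [-2.6, 2.6]. Speed limits (rad/s): [2.22, 2.22, 2.79, 2.79, 3.14, 3.14, 3.14].

### API

Orientations are given as a unit quaternion [x, y, z, w].
In Python, from bench import r gives the robot as it stands.
- The arm moves only by the tool arm_command, never from a script. Its arguments are lists of equal length, an entry for each row: "xyz": the shift along the world's x, y, z in m, a list of three; "rot": the turn, a rotation vector about the world's x, y, z in rad, a list of three. In form: {"xyz": [[tx, ty, tz], ...], "rot": [[ax, ay, az], ...]}. A call has 1 to 20 rows; each row is the pose to reach, as a shift and turn from the pose commanded when the call began; what a row does not reach only later rows make up. A row lasts 1/12 s, in which the tool goes at most 41.7 mm and 7.16 degrees, less where a joint would pass 70% of its speed; a pose out of reach is approached as far as the arm can. A call with a gripper value outside its range is refused whole. "grip" is the opening, from 0 (shut) to 1 (fully open), set as the call begins (left out, the last holds). The fingers move at their own pace and stop on an object; "squeeze" is the grip in N (left out, the last holds). Time passes only in rows, so rows that repeat a pose let the fingers close. It gives the time, the measured TCP pose, the force, the opening and the grip force at its end, in the units of the state.
- r.read_state(): the state, without advancing time (a new reading comes with each control period).
- r.camera(name): name is "scene" or "top" or "wrist"; returns the picture (480x640x3 uint8, red, green, blue); there is no depth.
- r.camera_model(name): a dict with "fx", "fy", "cx", "cy" (pixels), "T" (4x4, takes a point from camera to world coordinates). Camera axes: x right, y up, looking along -z (the intrinsics and any distortion apply to the point x, -y, -z); pixel columns grow to the right and rows downward; lengths in m; the calibration is good to about 2 mm. A picture is of the moment at which its call begins: read the wrist's pose just before it. camera_model takes no time and is no camera call; for the wrist camera it gives the pose at the moment of the call.
- r.close_job(): hands the job in; it is judged then, once.
Trained networks look in the newest picture that a camera, given by its name, has taken for a name from the list of things; names that differ only in an ending like _2 or _b are one class to them, and where a whole thing is asked for, a point or a joint stands for the part that bears it (a point fixed in the world has none). Each returns a list of dicts, best first, with "conf" (0 to 1); they miss things now and then, are a little off and sometimes report something else, mostly with a low value. They report only what shows in the picture. A call takes as long as a camera call. They do not tell look-alikes from the thing itself.
- r.look_for(label, camera): "at" ([x, y, z] in m, in the coordinates of the camera as it stood for that picture, good to about 4 mm: the middle of the surface that is visible of it).
- r.spot_point(label, camera): "at" ([x, y, z] in m, in the coordinates of the camera as it stood for that picture, good to about 4 mm: a listed point, or the origin of a listed thing).
The state is a dict: "time": time; "joint_positions": joint angles; "joint_vel": joint speeds; "joint_torque": joint torques, N m; "ee_pos": TCP position; "eef_rot": TCP orientation; "ft_force": force on the tool from outside, world axes, zero at the start; "torque": the same for the moment, N m; "width": finger opening in m; "grip_force": force on a finger pad.
Only numpy, scipy, OpenCV 4.12 (cv2) and the standard library are available. Lean on these libraries where they do the work, as an engineer would, in place of code of your own. Each camera call takes 0.05 s, during which the arm holds its last target. There are 200 camera calls.

### The job

I am about to fill the coffee grinder with beans: unscrew the metal lid of its hopper all the way until the thread lets go, lift it off and set it down gently, the right way up, in the middle of the black saucer on the worktop. Then take the steel filling collar from between the two spice jars, slide it over the bare hopper neck until it sits flat on the shoulder, and let go of it. Leave the spice jars, the tea tin and the mug standing where they are.

Things in the scene. Friction and masses are not known exactly. Their poses are not given: they have to be found in the camera images.
- lid_center (a point): Screw lid: round aluminium cap, 60 mm across, 34 mm high, fine vertical ribs, about 0.12 kg. Point: its centre, half-way up (17 mm above its lower edge); z along its axis, up when right way up. It starts screwed down on the grinder's neck, lower edge on the shoulder, with about 1 mm of play. Turning it takes under 0.1 N m, more while it is pulled up or pressed down.
- neck_rim (a point): Centre of the neck's top rim, 195.5 mm above the worktop. Thread: right-hand, lead 12 mm a turn, self-locking. Turned anticlockwise seen from above, the lid climbs 12 mm a turn by itself and comes free after 1.2 to 1.35 turns, about 16 mm up; then its lower edge must still be lifted 10 mm to clear this rim. It cannot be pulled off before that.
- neck_seat (a point): Centre of the flat shoulder round the neck, 170 mm above the worktop, on the grinder's upright axis. The black neck stands 25.5 mm out of it, 51 mm across its thread ridges. The shoulder is 73 mm across; outside it the clear hopper (100 mm across) falls away.
- grinder: Coffee grinder: steel and black box, 108 mm (x, front to -x) by 104 mm (y) and 107 mm high, with the clear hopper on top; 196 mm high in all without the lid. Heavy, does not move. Origin: centre of its underside.
- collar_center (a point): Filling collar: plain steel sleeve open at both ends, 62 mm outside (rolled top rim 66 mm), 55 mm bore, 42 mm high, about 0.09 kg. Point: its centre, half-way up; z along its axis, up. It starts upright on the worktop between the spice jars, which stand on either side along its y axis, so a gripper fits only across that row. On the neck it has 2 mm clearance all round.
- saucer_top (a point): Black glass saucer, 96 mm across, loose, 0.12 kg. Point: the middle of its upper face, 8 mm above the worktop, where the lid is to stand.
- jar_a: Spice jar with a red cap, 45 mm across and 106 mm high; origin at the centre of its underside. Leave it alone.
- jar_b: Spice jar with a green cap, 46 mm across and 106 mm high; origin at the centre of its underside. Leave it alone.
- tea_tin: Green round tea tin, 69 mm across and 102 mm high, between the grinder and the saucer; origin at the centre of its underside. Leave it alone.
- mug: Blue and white mug, 78 mm across (112 mm with its handle) and 92 mm high, to the right in front of the sink; origin at the centre of its underside. Leave it alone.
Mind the look-alikes: they are no part of the job. What is shaped like the part that bears lid_center but blue or turquoise is not meant.

How it is judged:
By the outcome, as a careful person would: the job done as asked, in the order asked, and still so for the second after the job is handed in, with the robot touching nothing.
It also fails if it takes over 72 s, if anything falls off the work surface, if the arm or the gripper's body presses on something with over 40 N, if the wrist force passes 120 N, or if a joint passes its speed limit or range.

## Working session

There is one attempt and no reset: what is moved stays moved. The work goes in short steps, Python scripts to look and compute and a tool call to move; the robot and the scene stay as the last step left them, time stands still between calls to the robot, and variables do not carry over. Pictures are saved under pics/ and viewed, at most 10 in all, crops included, and the job is handed in when it is done.

Besides the shell and the picture viewer there is one more tool, called after "Request:" as name(argument=value, ...) on one line, values as JSON. arm_command: Moves the arm, as the interface text tells. Its arguments: {"type":"object","properties":{"xyz":{"type":"array"},"rot":{"type":"array"},"grip":{"type":"number"},"squeeze":{"type":"number"}},"required":["xyz","rot"]}

```bash
mkdir -p pics; ls; cat > h.py <<'E'
from bench import r
import numpy as np, cv2
def pic(cam,fn=None):
    T=r.camera_model(cam); im=r.camera(cam)
    if fn: cv2.imwrite('pics/'+fn,im[:,:,::-1])
    return im,T
def px(m,p):
    T=np.array(m['T']); q=np.linalg.inv(T)@np.r_[p,1]; return (round(m['cx']+m['fx']*q[0]/-q[2]),round(m['cy']-m['fy']*q[1]/-q[2]))
def W(m,at): return (np.array(m['T'])@np.r_[at,1])[:3]
def ray(m,u,v,z):
    T=np.array(m['T']); d=T[:3,:3]@np.array([(u-m['cx'])/m['fx'],-(v-m['cy'])/m['fy'],-1]); o=T[:3,3]
    return o+d*(z-o[2])/d[2]
def find(names,cam,m,f='spot_point'):
    for n in names:
        for d in getattr(r,f)(n,cam)[:4]:
            w=W(m,d['at']); print(cam,n,round(d['conf'],2),w.round(4),px(m,w))
E
python3 - <<'E'
from h import *
s=r.read_state(); print({k:np.round(v,3) for k,v in s.items()})
for c in ('scene','top'):
    im,m=pic(c,c+'0.png'); print(c,{k:(v if k!='T' else np.round(v,3).tolist()) for k,v in m.items()})
    find(['lid_center','neck_seat','grinder','collar_center','saucer_top','jar_a','jar_b','tea_tin','mug'],c,m)
a=cv2.imread('pics/scene0.png');b=cv2.imread('pics/top0.png')
E
```

```text
pics
{'time': np.float64(0.0), 'joint_positions': array([ 1.141,  0.333, -0.065,  1.461,  0.022,  1.35 , -0.089]), 'joint_vel': array([ 0.001,  0.   ,  0.   ,  0.002,  0.   , -0.002, -0.001]), 'joint_torque': array([ 0.0000e+00, -6.2327e+01,  2.4000e-02, -3.8990e+01, -6.1000e-02,
        4.0000e-02,  0.0000e+00]), 'ee_pos': array([ 0.247, -0.574,  0.222]), 'eef_rot': array([ 0.979,  0.202, -0.   , -0.001]), 'ft_force': array([-0.315, -0.446,  0.315]), 'torque': array([0.008, 0.037, 0.02 ]), 'grip_force': np.float64(0.0), 'width': np.float64(0.087)}
scene {'fx': 444.5332994396442, 'fy': 444.5332994396442, 'cx': 332.28169747236996, 'cy': 237.52743874242626, 'T': [[-0.861, 0.377, -0.34, 0.186], [-0.508, -0.623, 0.595, 0.556], [0.012, 0.685, 0.728, 0.877], [0.0, 0.0, 0.0, 1.0]]}
scene lid_center 0.96 [0.4452 0.2333 0.0184] (298, 379)
scene lid_center 0.86 [0.5663 0.1336 0.1842] (271, 271)
scene lid_center 0.66 [ 0.5513 -0.0147  0.0148] (318, 277)
scene neck_seat 0.71 [0.5665 0.133  0.1686] (272, 276)
scene grinder 0.8 [ 0.564   0.1294 -0.0033] (280, 322)
scene collar_center 0.86 [0.4408 
[... 1050 characters left out ...]
06 -0.0167  0.0148] (309, 246)
top neck_seat 0.77 [0.5689 0.132  0.1713] (238, 227)
top neck_seat 0.31 [ 0.4326 -0.3285 -0.001 ] (437, 294)
top grinder 0.61 [0.5627 0.1347 0.0013] (248, 243)
top collar_center 0.61 [0.4423 0.0015 0.0191] (301, 290)
top saucer_top 0.57 [ 0.5813 -0.1497  0.0069] (362, 234)
top saucer_top 0.46 [ 0.6616  0.011  -0.0019] (298, 204)
top jar_a 0.63 [ 0.4093  0.0858 -0.0057] (268, 305)
top jar_a 0.58 [ 4.705e-01 -8.150e-02  1.000e-04] (335, 279)
top jar_b 0.63 [ 0.4093  0.0858 -0.0057] (268, 305)
top jar_b 0.58 [ 4.705e-01 -8.150e-02  1.000e-04] (335, 279)
top tea_tin 0.94 [ 6.579e-01  1.230e-02 -5.000e-04] (297, 205)
top mug 0.92 [ 0.4303 -0.3322 -0.002 ] (438, 295)
```

```bash
python3 - <<'E'
import cv2
a=cv2.imread('pics/scene0.png')[180:440,200:480];b=cv2.imread('pics/top0.png')[160:340,170:480]
cv2.imwrite('pics/c_s.png',cv2.resize(a,None,fx=2.3,fy=2.3)); cv2.imwrite('pics/c_t.png',cv2.resize(b,None,fx=2.5,fy=2.5))
E
```

```text
(no output)
```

View pics/c_s.png

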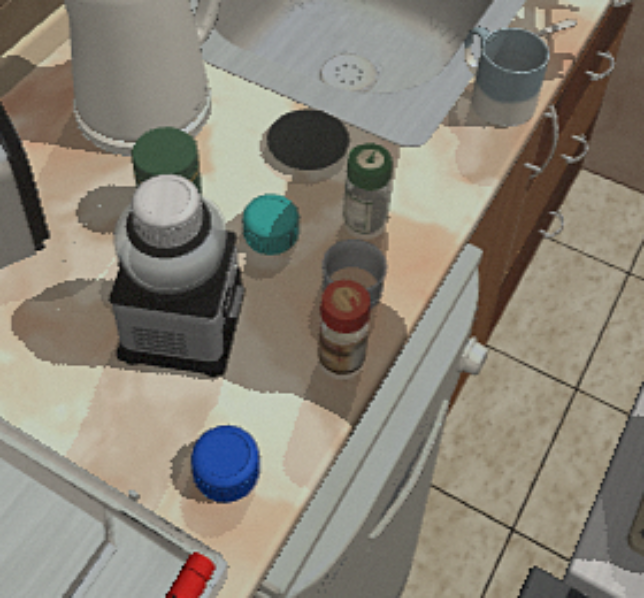

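View pics/c_t.png

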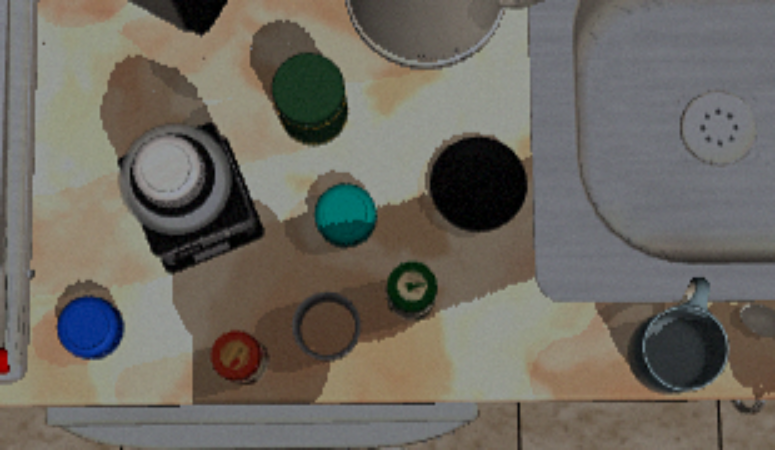

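Three lids show: blue at top-view px (205,290), turquoise at (309,246), both loose on the worktop. The bare aluminium one at (239,228) is on the grinder and is the one meant; the crops confirm it. The collar is at (301,290) between the red-capped and green-capped jars. The saucer is at (362,234).

Request:
arm_command(xyz=[[0,0,0.04],[0.01,0.03,0.08],[0.319,0.706,0.08],[0.319,0.706,0.08],[0.319,0.706,0.08],[0.319,0.706,0.08],[0.319,0.706,0.08],[0.319,0.706,0.08],[0.319,0.706,0.08],[0.319,0.706,0.08],[0.319,0.706,0.08],[0.319,0.706,0.08],[0.319,0.706,0.08],[0.319,0.706,0.08],[0.319,0.706,0.08],[0.319,0.706,0.08],[0.319,0.706,0.08],[0.319,0.706,0.08],[0.319,0.706,0.08],[0.319,0.706,0.08]], rot=[[0,0,0],[0,0,0],[0,0,0],[0,0,0],[0,0,0],[0,0,0],[0,0,0],[0,0,0],[0,0,0],[0,0,0],[0,0,0],[0,0,0],[0,0,0],[0,0,0],[0,0,0],[0,0,0],[0,0,0],[0,0,0],[0,0,0],[0,0,0]], grip=1, squeeze=25)

```text
time: 2.67
ee_pos: [0.5669, 0.1338, 0.3028]
eef_rot: [0.979, 0.202, 0.0, 0.0]
ft_force: [1.2, -0.3, 0.3]
width: 0.087
grip_force: 0.0
```

```bash
python3 - <<'E'
from h import *
s=r.read_state(); print(s['time'],s['ee_pos'],s['eef_rot'],np.round(s['joint_positions'],3))
im,m=pic('wrist','w1.png'); print(np.round(m['T'],3)); find(['lid_center','neck_seat','collar_center'],'wrist',m)
E
```

```text
2.6667 [0.56693526 0.1337878  0.30278327] [9.79475010e-01 2.01565342e-01 3.31517171e-04 8.65379254e-05] [ 0.282  0.286 -0.738  1.417  0.192  1.51  -1.612]
[[ 0.395  0.879  0.269  0.641]
 [-0.919  0.377  0.115  0.165]
 [ 0.    -0.292  0.956  0.466]
 [ 0.     0.     0.     1.   ]]
wrist lid_center 0.89 [0.4435 0.2333 0.0169] (198, 260)
wrist lid_center 0.88 [ 0.5482 -0.018   0.0161] (441, 262)
wrist lid_center 0.71 [0.5617 0.135  0.1885] (319, 245)
wrist neck_seat 0.36 [ 0.5825 -0.1515  0.0119] (558, 279)
wrist collar_center 0.92 [ 4.39e-01 -2.00e-04  2.05e-02] (385, 339)
```

```bash
python3 - <<'E'
from h import *
im=cv2.imread('pics/w1.png'); m=r.camera_model('wrist')
c=im[140:360,180:460]; cv2.imwrite('pics/w1c.png',cv2.resize(c,None,fx=2.8,fy=2.8))
for p in ([.566,.132,.205],[.566,.132,.171],[.441,.002,.021]): print(px(m,np.array(p)))
for n in ('top','scene'):
    mm=r.camera_model(n); print(n,px(mm,np.array([.566,.132,.205])))
E
```

```text
(325, 248)
(325, 233)
(384, 336)
top (236, 226)
scene (271, 264)
```

View pics/w1c.png

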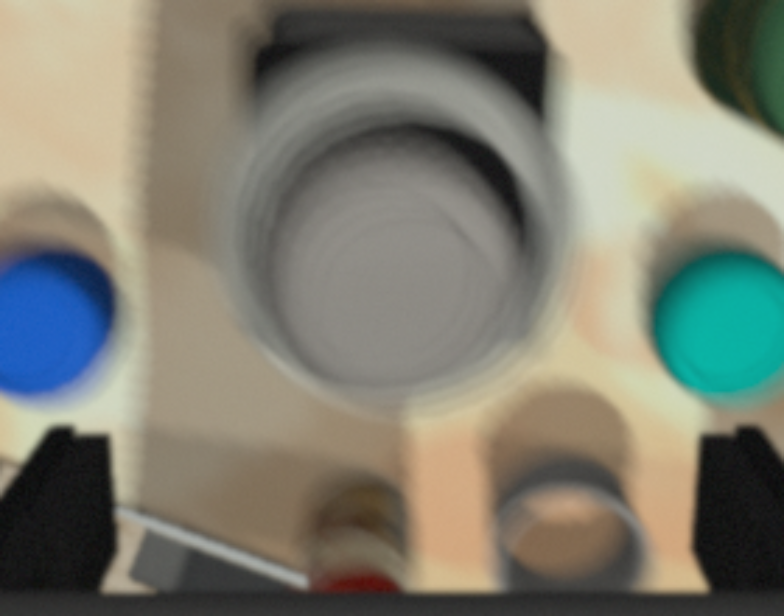

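```bash
python3 - <<'E'
from h import *
m=r.camera_model('wrist'); print(m['fx'],ray(m,320.7,237,.204))
# project circle contour edges for candidates & score on gray gradient
g=cv2.GaussianBlur(cv2.imread('pics/w1.png',0).astype(float),(3,3),0)
t=np.linspace(0,2*np.pi,120)
def score(x,y,im,m):
    o=[]
    for R in (.027,.033):
        p=[px2(m,[x+R*np.cos(a),y+R*np.sin(a),.204]) for a in t]
        o.append([g2(im,u,v) for u,v in p])
    return np.mean(np.abs(np.subtract(*o)))
def px2(m,p):
    q=np.linalg.inv(np.array(m['T']))@np.r_[p,1]; return m['cx']+m['fx']*q[0]/-q[2],m['cy']-m['fy']*q[1]/-q[2]
def g2(im,u,v): return im[int(round(v)),int(round(u))]
for n,f in (('wrist','w1'),('top','top0'),('scene','scene0')):
    im=cv2.GaussianBlur(cv2.imread(f'pics/{f}.png',0).astype(float),(3,3),0); mm=r.camera_model(n)
    b=sorted([(score(x,y,im,mm),x,y) for x in np.arange(.554,.58,.001) for y in np.arange(.12,.145,.001)])[-8:]
    print(n,np.mean(b,axis=0).round(4))
E
```

```text
424.61521231059015 [0.57114076 0.13735794 0.204     ]
wrist [41.6872  0.5761  0.1359]
top [70.483   0.5604  0.1288]
scene [63.5196  0.5596  0.1339]
```

Request:
arm_command(xyz=[[0,0.001,0],[0,0.001,-0.03],[0,0.001,-0.06],[0,0.001,-0.08],[0,0.001,-0.08],[0,0.001,-0.08],[0,0.001,-0.08],[0,0.001,-0.1],[0,0.001,-0.12],[0,0.001,-0.127],[0,0.001,-0.127],[0,0.001,-0.127]], rot=[[0,0,-0.785],[0,0,-0.785],[0,0,-0.785],[0,0,-0.785],[0,0,-0.785],[0,0,-0.785],[0,0,-0.785],[0,0,-0.785],[0,0,-0.785],[0,0,-0.785],[0,0,-0.785],[0,0,-0.785]])

```text
time: 3.87
ee_pos: [0.5665, 0.132, 0.1762]
eef_rot: [0.982, -0.189, 0.0, 0.0]
ft_force: [-1.1, 0.9, 0.8]
width: 0.0869
grip_force: 0.0
```

Request:
arm_command(xyz=[[0,0,0],[0,0,0],[0,0,0],[0,0,0],[0,0,0],[0,0,0]], rot=[[0,0,0],[0,0,0],[0,0,0],[0,0,0],[0,0,0],[0,0,0]], grip=0.6, squeeze=10)

```text
time: 4.37
ee_pos: [0.5663, 0.1326, 0.1759]
eef_rot: [0.982, -0.188, 0.0, 0.0]
ft_force: [-1.9, -2.5, 4.0]
width: 0.0601
grip_force: 10.0
```

```bash
python3 - <<'E'
from h import *
s=r.read_state(); print({k:np.round(v,3) for k,v in s.items()})
E
```

```text
{'time': np.float64(4.367), 'joint_positions': array([ 0.2  ,  0.33 , -0.618,  1.616,  0.2  ,  1.259, -2.404]), 'joint_vel': array([-0.   , -0.   ,  0.003,  0.001, -0.   , -0.002,  0.   ]), 'joint_torque': array([-8.8700e-01, -5.3352e+01, -7.4540e+00, -3.7034e+01, -3.6300e-01,
       -9.4200e-01, -1.2000e-02]), 'ee_pos': array([0.566, 0.133, 0.176]), 'eef_rot': array([ 0.982, -0.188,  0.   ,  0.   ]), 'ft_force': array([-1.904, -2.454,  3.951]), 'torque': array([-0.483,  0.404, -0.013]), 'grip_force': np.float64(9.998), 'width': np.float64(0.06)}
```

Request:
arm_command(xyz=[[0,0,0],[0,0,0],[0,0,0.0002],[0,0,0.0004],[0,0,0.0006],[0,0,0.0009],[0,0,0.0012],[0,0,0.0014],[0,0,0.0016],[0,0,0.0019],[0,0,0.0021],[0,0,0.0023],[0,0,0.0026],[0,0,0.0028],[0,0,0.003],[0,0,0.0033],[0,0,0.0035],[0,0,0.0037],[0,0,0.004],[0,0,0.0042]], rot=[[0,0,0],[0,0,0],[0,0,0.122],[0,0,0.244],[0,0,0.367],[0,0,0.489],[0,0,0.611],[0,0,0.733],[0,0,0.855],[0,0,0.977],[0,0,1.1],[0,0,1.222],[0,0,1.344],[0,0,1.466],[0,0,1.588],[0,0,1.711],[0,0,1.833],[0,0,1.955],[0,0,2.077],[0,0,2.199]], grip=0.5, squeeze=25)

```text
time: 6.03
ee_pos: [0.5661, 0.133, 0.1794]
eef_rot: [0.611, 0.792, -0.0, -0.0]
ft_force: [-1.8, -0.7, 0.8]
width: 0.0599
grip_force: 25.0
```

```bash
python3 - <<'E'
from h import *
s=r.read_state(); print({k:np.round(s[k],3) for k in ('joint_positions','ft_force','torque','width')})
E
```

```text
{'joint_positions': array([ 0.464,  0.431, -0.982,  1.599,  0.368,  1.311, -0.316]), 'ft_force': array([-1.84 , -0.651,  0.775]), 'torque': array([-0.184,  0.102, -0.081]), 'width': np.float64(0.06)}
```

Request:
arm_command(xyz=[[0,0,0.0002],[0,0,0.0004],[0,0,0.0007],[0,0,0.0009],[0,0,0.0012],[0,0,0.0014],[0,0,0.0016],[0,0,0.0019],[0,0,0.0021],[0,0,0.0023],[0,0,0.0026],[0,0,0.0028],[0,0,0.003],[0,0,0.0033],[0,0,0.0035],[0,0,0.0037],[0,0,0.004],[0,0,0.0042],[0,0,0.0044],[0,0,0.0047]], rot=[[0,0,0.122],[0,0,0.244],[0,0,0.367],[0,0,0.489],[0,0,0.611],[0,0,0.733],[0,0,0.855],[0,0,0.977],[0,0,1.1],[0,0,1.222],[0,0,1.344],[0,0,1.466],[0,0,1.588],[0,0,1.711],[0,0,1.833],[0,0,1.955],[0,0,2.077],[0,0,2.199],[0,0,2.321],[0,0,2.443]])

```text
time: 7.7
ee_pos: [0.5657, 0.1324, 0.184]
eef_rot: [-0.534, 0.845, 0.0, -0.001]
ft_force: [-4.4, -3.7, 1.6]
width: 0.0601
grip_force: 25.0
```

```bash
python3 - <<'E'
from h import *
s=r.read_state(); print({k:np.round(s[k],3) for k in ('joint_positions','ft_force','torque','width')})
E
```

```text
{'joint_positions': array([ 0.677,  0.687, -1.412,  1.585,  0.681,  1.462,  1.919]), 'ft_force': array([-4.427, -3.684,  1.643]), 'torque': array([-0.702,  0.767, -0.144]), 'width': np.float64(0.06)}
```

Request:
arm_command(xyz=[[0,0,0],[0,0,0],[0,0,0],[0,0,0],[0,0,0],[0,0,0],[0,0,0],[0,0,0],[0,0,0],[0,0,0],[0,0,0],[0,0,0],[0,0,0],[0,0,0],[0,0,0],[0,0,0],[0,0,0],[0,0,0],[0,0,0],[0,0,0]], rot=[[0,0,0],[0,0,0],[0,0,0],[0,0,0],[0,0,-2],[0,0,-2],[0,0,-2],[0,0,-2],[0,0,-2],[0,0,-2],[0,0,-2],[0,0,-2],[0,0,-2],[0,0,-2],[0,0,-2],[0,0,-2],[0,0,-2],[0,0,-2],[0,0,-2],[0,0,-2]], grip=1)

```text
time: 9.37
ee_pos: [0.5664, 0.1332, 0.1847]
eef_rot: [0.428, 0.904, 0.0, 0.0]
ft_force: [-0.1, 0.5, -0.0]
width: 0.0872
grip_force: 0.0
```

Request:
arm_command(xyz=[[0,0,0],[0,0,0],[0,0,0],[0,0,0],[0,0,0],[0,0,0],[0,0,0],[0,0,0],[0,0,0],[0,0,0],[0,0,0],[0,0,0],[0,0,0],[0,0,0],[0,0,0],[0,0,0],[0,0,0],[0,0,0]], rot=[[0,0,-2.1],[0,0,-2.1],[0,0,-2.1],[0,0,-2.1],[0,0,-2.1],[0,0,-2.1],[0,0,-2.1],[0,0,-2.1],[0,0,-2.1],[0,0,-2.1],[0,0,-2.1],[0,0,-2.1],[0,0,-2.1],[0,0,-2.1],[0,0,-2.1],[0,0,-2.1],[0,0,-2.1],[0,0,-2.1]])

```text
time: 10.87
ee_pos: [0.5663, 0.1333, 0.1847]
eef_rot: [0.997, 0.079, 0.0, 0.0]
ft_force: [0.6, 0.3, -0.4]
width: 0.0869
grip_force: 0.0
```

Request:
arm_command(xyz=[[0,0,0],[0,0,0],[0,0,0],[0,0,0],[0,0,0]], rot=[[0,0,0],[0,0,0],[0,0,0],[0,0,0],[0,0,0]], grip=0.5)

```text
time: 11.28
ee_pos: [0.5663, 0.133, 0.1845]
eef_rot: [0.997, 0.082, 0.0, 0.0]
ft_force: [1.4, -0.4, 0.3]
width: 0.0614
grip_force: 0.0
```

```bash
python3 - <<'E'
from h import *
s=r.read_state(); print({k:np.round(s[k],3) for k in ('joint_positions','ft_force','torque','width')})
E
```

```text
{'joint_positions': array([ 0.238,  0.334, -0.668,  1.603,  0.213,  1.279, -1.871]), 'ft_force': array([ 1.439, -0.391,  0.311]), 'torque': array([ 0.058, -0.01 ,  0.008]), 'width': np.float64(0.061)}
```

Request:
arm_command(xyz=[[0,0,0],[0,0,0],[0,0,0.0002],[0,0,0.0004],[0,0,0.0006],[0,0,0.0009],[0,0,0.0012],[0,0,0.0014],[0,0,0.0016],[0,0,0.0019],[0,0,0.0021],[0,0,0.0023],[0,0,0.0026],[0,0,0.0028],[0,0,0.003],[0,0,0.0033],[0,0,0.0035],[0,0,0.0037],[0,0,0.004],[0,0,0.0042]], rot=[[0,0,0],[0,0,0],[0,0,0.122],[0,0,0.244],[0,0,0.367],[0,0,0.489],[0,0,0.611],[0,0,0.733],[0,0,0.855],[0,0,0.977],[0,0,1.1],[0,0,1.222],[0,0,1.344],[0,0,1.466],[0,0,1.588],[0,0,1.711],[0,0,1.833],[0,0,1.955],[0,0,2.077],[0,0,2.199]])

```text
time: 12.95
ee_pos: [0.5658, 0.1329, 0.1886]
eef_rot: [0.377, 0.926, -0.0, -0.0]
ft_force: [-2.5, -0.9, 1.3]
width: 0.0598
grip_force: 25.0
```

Request:
arm_command(xyz=[[0,0,0.0002],[0,0,0.0004],[0,0,0.0007],[0,0,0.0009],[0,0,0.0012],[0,0,0.0014],[0,0,0.0016],[0,0,0.0019],[0,0,0.0021],[0,0,0.0023],[0,0,0.0026],[0,0,0.0028],[0,0,0.003],[0,0,0.0033],[0,0,0.0035],[0,0,0.0035]], rot=[[0,0,0.122],[0,0,0.244],[0,0,0.367],[0,0,0.489],[0,0,0.611],[0,0,0.733],[0,0,0.855],[0,0,0.977],[0,0,1.1],[0,0,1.222],[0,0,1.344],[0,0,1.466],[0,0,1.588],[0,0,1.711],[0,0,1.833],[0,0,1.833]])

```text
time: 14.28
ee_pos: [0.5664, 0.1323, 0.1921]
eef_rot: [-0.505, 0.863, -0.0, -0.0]
ft_force: [-1.5, -4.8, 2.4]
width: 0.06
grip_force: 25.0
```

```bash
python3 - <<'E'
from h import *
s=r.read_state(); print({k:np.round(s[k],3) for k in ('joint_positions','ft_force','torque','width')})
E
```

```text
{'joint_positions': array([ 0.669,  0.653, -1.384,  1.574,  0.645,  1.456,  1.875]), 'ft_force': array([-1.489, -4.809,  2.448]), 'torque': array([-0.832,  0.213,  0.163]), 'width': np.float64(0.06)}
```

Gentle lift test.

Request:
arm_command(xyz=[[0,0,0.001],[0,0,0.002],[0,0,0.003],[0,0,0.004],[0,0,0.004]], rot=[[0,0,0],[0,0,0],[0,0,0],[0,0,0],[0,0,0]])

```text
time: 14.7
ee_pos: [0.566, 0.1326, 0.196]
eef_rot: [-0.502, 0.865, -0.0, -0.001]
ft_force: [-4.1, -3.8, -2.1]
width: 0.0599
grip_force: 25.0
```

Request:
arm_command(xyz=[[0,0,0.002],[0,0,0.004],[0,0,0.006],[0,0,0.008],[0,0,0.012],[0,0,0.02],[0,0,0.04],[0,0,0.06],[0,0,0.06]], rot=[[0,0,0],[0,0,0],[0,0,0],[0,0,0],[0,0,0],[0,0,0],[0,0,0],[0,0,0],[0,0,0]])

```text
time: 15.45
ee_pos: [0.5673, 0.1343, 0.2606]
eef_rot: [-0.503, 0.864, -0.0, 0.002]
ft_force: [0.6, 1.1, -0.8]
width: 0.0599
grip_force: 25.0
```

```bash
python3 - <<'E'
from h import *
s=r.read_state(); print({k:np.round(s[k],3) for k in ('ee_pos','joint_positions','ft_force','torque','width')})
for c in ('scene','top'):
    im,m=pic(c,c+'1.png'); find(['lid_center','saucer_top','neck_seat','neck_rim','collar_center','jar_a','tea_tin'],c,m)
a=cv2.imread('pics/scene1.png')[130:390,200:460];b=cv2.imread('pics/top1.png')[150:330,190:400]
cv2.imwrite('pics/c2.png',np.hstack([cv2.resize(a,(400,400)),cv2.resize(b,(400,400))]))
E
```

```text
{'ee_pos': array([0.567, 0.134, 0.261]), 'joint_positions': array([ 0.668,  0.589, -1.406,  1.476,  0.581,  1.554,  1.913]), 'ft_force': array([ 0.617,  1.147, -0.812]), 'torque': array([ 0.24 , -0.079, -0.025]), 'width': np.float64(0.06)}
scene lid_center 0.73 [0.4431 0.2329 0.0191] (299, 379)
scene lid_center 0.65 [ 0.5572 -0.0134  0.014 ] (315, 277)
scene lid_center 0.45 [0.5701 0.1377 0.2711] (264, 242)
scene saucer_top 0.89 [ 0.5817 -0.1458  0.007 ] (334, 241)
scene neck_seat 0.89 [0.5656 0.1353 0.1676] (272, 277)
scene neck_rim 0.78 [0.5649 0.1305 0.1922] (272, 268)
scene neck_rim 0.55 [ 0.4737 -0.0765  0.0063] (357, 275)
scene collar_center 0.82 [0.4416 0.0045 0.0225] (353, 300)
scene jar_a 0.97 [ 0.4728 -0.0754  0.0045] (357, 276)
scene jar_a 0.81 [ 4.11e-01  8.13e-02 -2.00e-04] (348, 335)
scene jar_a 0.56 [0.569  0.1357 0.2688] (265, 243)
scene tea_tin 0.58 [ 0.6634  0.0156 -0.004 ] (274, 272)
scene tea_tin 0.54 [ 0.4077  0.0834 -0.001 ] (349, 337)
top lid_center 0.9 [ 0.5511 -0.0188  0.0169] (309, 246)
top lid_center 0.8 [0.4428 0.2377 0.0198] (204, 291)
top lid_center 0.5 [ 0.58   -0.1479  0.0089] (362, 234)
top saucer_top 0.88 [ 0.5823 -0.1472  0.0089] (361, 233)
top neck_seat 0.59 [ 0.4682 -0.0786  0.0007] (334, 280)
top neck_rim 0.73 [ 0.4675 -0.0818 -0.0033] (335, 280)
top jar_a 0.85 [ 0.4677 -0.0808 -0.0006] (335, 280)
top jar_a 0.61 [ 0.4076  0.0839 -0.0005] (268, 305)
top tea_tin 0.92 [0.6596 0.0148 0.0014] (296, 205)
top tea_tin 0.62 [ 0.4317 -0.331  -0.0016] (438, 294)
```

View pics/c2.png

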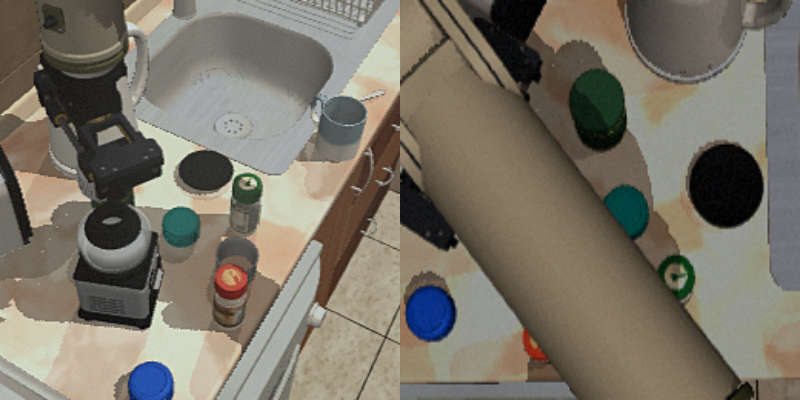

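Request:
arm_command(xyz=[[0.001,-0.02,0],[0.003,-0.05,0],[0.005,-0.08,0],[0.007,-0.115,0],[0.009,-0.15,0],[0.011,-0.185,0],[0.013,-0.22,0],[0.015,-0.25,0],[0.016,-0.27,0],[0.016,-0.2805,0],[0.016,-0.2805,-0.04],[0.016,-0.2805,-0.08],[0.016,-0.2805,-0.11],[0.016,-0.2805,-0.14],[0.016,-0.2805,-0.17],[0.016,-0.2805,-0.2],[0.016,-0.2805,-0.215],[0.016,-0.2805,-0.22],[0.016,-0.2805,-0.22],[0.016,-0.2805,-0.22]], rot=[[0,0,-0.12],[0,0,-0.24],[0,0,-0.36],[0,0,-0.48],[0,0,-0.6],[0,0,-0.72],[0,0,-0.84],[0,0,-0.96],[0,0,-1.08],[0,0,-1.2],[0,0,-1.22],[0,0,-1.22],[0,0,-1.22],[0,0,-1.22],[0,0,-1.22],[0,0,-1.22],[0,0,-1.22],[0,0,-1.22],[0,0,-1.22],[0,0,-1.22]])

```text
time: 17.92
ee_pos: [0.5833, -0.1474, 0.0377]
eef_rot: [0.083, 0.997, 0.0, 0.001]
ft_force: [1.0, -0.2, -0.8]
width: 0.06
grip_force: 25.0
```

```bash
python3 - <<'E'
from h import *
s=r.read_state(); print({k:np.round(s[k],3) for k in ('ee_pos','joint_positions','ft_force','width')})
im,m=pic('wrist','w3.png'); find(['saucer_top','lid_center'],'wrist',m)
im2,m2=pic('scene','s3.png'); find(['saucer_top','lid_center'],'scene',m2)
a=cv2.imread('pics/s3.png')[150:330,230:440]
cv2.imwrite('pics/c3.png',np.hstack([cv2.resize(cv2.imread('pics/w3.png'),(440,330)),cv2.resize(a,(360,330))]))
E
```

```text
{'ee_pos': array([ 0.583, -0.147,  0.038]), 'joint_positions': array([ 0.931,  0.686, -1.014,  1.677,  0.632,  1.142,  1.147]), 'ft_force': array([ 0.95 , -0.186, -0.791]), 'width': np.float64(0.06)}
wrist lid_center 0.91 [ 0.5486 -0.0165  0.0169] (612, 174)
wrist lid_center 0.72 [ 0.5845 -0.1447  0.048 ] (333, 327)
scene saucer_top 0.65 [ 0.5837 -0.1471  0.0077] (334, 240)
scene lid_center 0.7 [ 0.5547 -0.0168  0.0173] (317, 275)
scene lid_center 0.5 [ 0.5862 -0.1476  0.046 ] (333, 230)
```

View pics/c3.png

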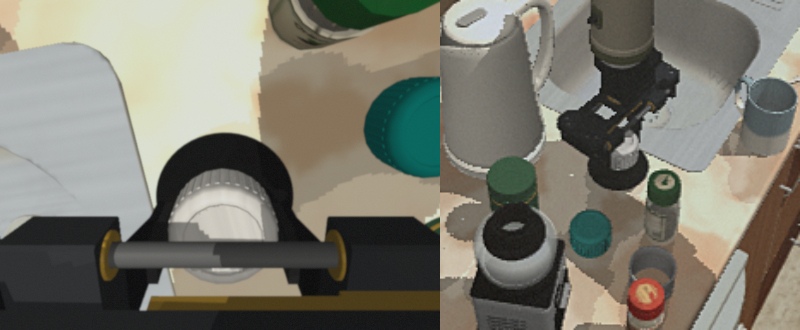

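Request:
arm_command(xyz=[[-0.001,0,-0.006],[-0.001,0,-0.012],[-0.001,0,-0.016],[-0.001,0,-0.019],[-0.001,0,-0.02],[-0.001,0,-0.021],[-0.001,0,-0.021]], rot=[[0,0,0],[0,0,0],[0,0,0],[0,0,0],[0,0,0],[0,0,0],[0,0,0]])

```text
time: 18.8
ee_pos: [0.5813, -0.1474, 0.015]
eef_rot: [0.083, 0.997, 0.0, -0.0]
ft_force: [0.0, -0.3, -1.8]
width: 0.0596
grip_force: 25.0
```

Request:
arm_command(xyz=[[0,0,-0.0005],[0,0,-0.001],[0,0,-0.0015],[0,0,-0.0015]], rot=[[0,0,0],[0,0,0],[0,0,0],[0,0,0]])

```text
time: 19.13
ee_pos: [0.5815, -0.1475, 0.0143]
eef_rot: [0.083, 0.997, -0.0, 0.0]
ft_force: [-2.3, -0.1, 4.2]
width: 0.0602
grip_force: 25.0
```

Request:
arm_command(xyz=[[0,0,-0.0005],[0,0,-0.001],[0,0,-0.001]], rot=[[0,0,0],[0,0,0],[0,0,0]])

```text
time: 19.38
ee_pos: [0.5815, -0.1475, 0.0141]
eef_rot: [0.083, 0.997, -0.0, 0.0]
ft_force: [-7.7, 0.4, 15.2]
width: 0.0597
grip_force: 25.0
```

Request:
arm_command(xyz=[[0,0,0.001],[0,0,0.001],[0,0,0.001]], rot=[[0,0,0],[0,0,0],[0,0,0]], squeeze=5)

```text
time: 19.63
ee_pos: [0.5816, -0.1475, 0.014]
eef_rot: [0.083, 0.997, -0.0, 0.0]
ft_force: [-1.6, -0.5, 5.0]
width: 0.0605
grip_force: 5.0
```

Request:
arm_command(xyz=[[0,0,0],[0,0,0],[0,0,0],[0,0,0],[0,0,0.01],[0,0,0.04],[0,0,0.08],[0,0,0.12],[0,0,0.16],[0,0,0.17],[0,0,0.17]], rot=[[0,0,0],[0,0,0],[0,0,0],[0,0,0],[0,0,0],[0,0,0],[0,0,0],[0,0,0],[0,0,0],[0,0,0],[0,0,0]], grip=1)

```text
time: 20.55
ee_pos: [0.5831, -0.1472, 0.1881]
eef_rot: [0.083, 0.997, -0.001, 0.003]
ft_force: [0.8, -0.1, 0.0]
width: 0.0872
grip_force: 0.0
```

```bash
python3 - <<'E'
from h import *
s=r.read_state(); print({k:np.round(s[k],3) for k in ('ee_pos','joint_positions','ft_force','width')})
for c in ('scene','top','wrist'):
  im2,m2=pic(c,c+'4.png'); find(['saucer_top','lid_center','collar_center','jar_a'],c,m2)
E
```

```text
{'ee_pos': array([ 0.583, -0.147,  0.188]), 'joint_positions': array([ 1.001,  0.536, -1.127,  1.537,  0.492,  1.374,  1.239]), 'ft_force': array([ 0.782, -0.102,  0.017]), 'width': np.float64(0.087)}
scene saucer_top 0.57 [ 0.5839 -0.1468  0.0098] (334, 240)
scene lid_center 0.93 [0.4453 0.2365 0.0183] (297, 381)
scene lid_center 0.81 [ 0.5543 -0.0147  0.0164] (317, 276)
scene lid_center 0.78 [ 0.5829 -0.1468  0.0203] (334, 237)
scene jar_a 0.88 [ 0.4711 -0.0773  0.0044] (358, 276)
scene jar_a 0.57 [ 0.4102  0.0871 -0.0034] (347, 338)
top saucer_top 0.61 [ 0.5804 -0.1483  0.0076] (362, 234)
top lid_center 0.92 [ 0.5515 -0.0198  0.0145] (310, 246)
top lid_center 0.72 [ 0.5811 -0.1478  0.0101] (362, 234)
top lid_center 0.71 [0.4455 0.2332 0.0176] (206, 290)
top lid_center 0.61 [ 0.5793 -0.1452  0.0253] (361, 233)
top collar_center 0.51 [0.4381 0.0037 0.0218] (300, 292)
top jar_a 0.9 [ 0.4116  0.0835 -0.005 ] (268, 304)
top jar_a 0.66 [ 4.687e-01 -8.170e-02 -1.000e-04] (335, 280)
wrist lid_center 0.93 [ 0.5782 -0.1445  0.0256] (328, 219)
wrist lid_center 0.79 [ 0.549  -0.0187  0.0173] (485, 153)
wrist jar_a 0.91 [ 0.4711 -0.0765  0.0023] (394, 59)
```

```bash
python3 - <<'E'
from h import *
m=r.camera_model('top')
A=ray(m,238,268,.1);B=ray(m,275,253,.1); print(A,B,ray(m,238,268,.0),ray(m,275,253,0.0),np.linalg.norm(A-B))
b=cv2.imread('pics/top0.png')[180:330,200:360]; cv2.imwrite('pics/c5.png',cv2.resize(b,None,fx=4,fy=4,interpolation=cv2.INTER_CUBIC))
E
```

```text
[0.48811981 0.14298346 0.1       ] [0.52194807 0.05800333 0.1       ] [0.50082349 0.15899989 0.        ] [0.53729845 0.06737096 0.        ] 0.09146570170794718
```

View pics/c5.png

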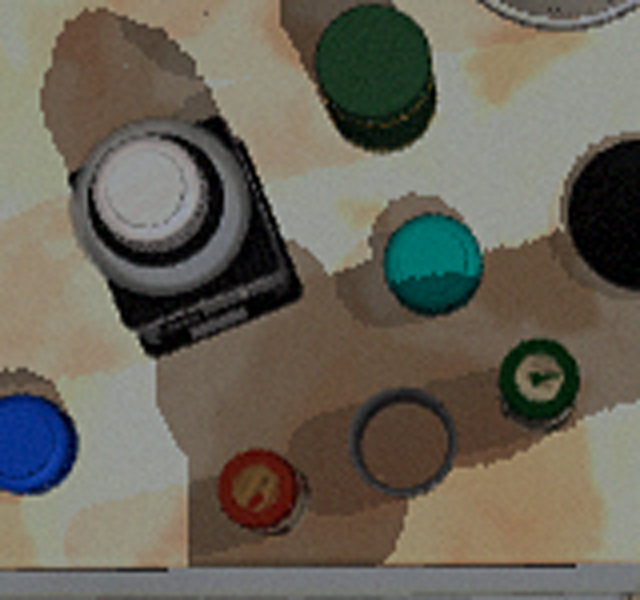

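Request:
arm_command(xyz=[[-0.02,0.022,0.02],[-0.045,0.048,0.02],[-0.07,0.075,0.02],[-0.095,0.102,0.02],[-0.12,0.129,0.02],[-0.135,0.145,0.02],[-0.1405,0.1508,0.02],[-0.1405,0.1508,0.02],[-0.1405,0.1508,0.02],[-0.1405,0.1508,0.02],[-0.1405,0.1508,0.02]], rot=[[0,0,-0.12],[0,0,-0.24],[0,0,-0.36],[0,0,-0.48],[0,0,-0.6],[0,0,-0.72],[0,0,-0.84],[0,0,-0.96],[0,0,-1.045],[0,0,-1.045],[0,0,-1.045]])

```text
time: 22.22
ee_pos: [0.4408, 0.0033, 0.2037]
eef_rot: [0.568, 0.823, -0.0, 0.0]
ft_force: [0.1, 0.9, 0.3]
width: 0.087
grip_force: 0.0
```

```bash
python3 - <<'E'
from h import *
s=r.read_state(); print({k:np.round(s[k],3) for k in ('ee_pos','eef_rot','joint_positions','ft_force','width')})
im,m=pic('wrist','w6.png'); find(['collar_center','jar_a','grinder'],'wrist',m)
for p in ([.4405,.0033,.042],[.4405,.0033,.0]): print(px(m,np.array(p)))
E
```

```text
{'ee_pos': array([0.441, 0.003, 0.204]), 'eef_rot': array([ 0.568,  0.823, -0.   ,  0.   ]), 'joint_positions': array([ 1.207, -0.036, -1.261,  1.897, -0.035,  1.256,  0.32 ]), 'ft_force': array([0.139, 0.883, 0.252]), 'width': np.float64(0.087)}
wrist jar_a 0.86 [ 0.4122  0.0841 -0.0019] (326, 108)
wrist jar_a 0.59 [ 0.4737 -0.0791 -0.    ] (325, 302)
wrist grinder 0.87 [0.5647 0.1316 0.    ] (519, 120)
(324, 221)
(324, 210)
```

View pics/w6.png

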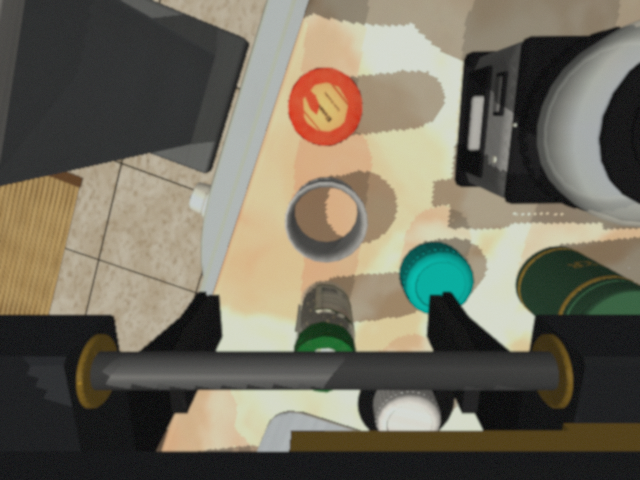

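Request:
arm_command(xyz=[[0.002,0.001,-0.03],[0.002,0.001,-0.06],[0.002,0.001,-0.085],[0.002,0.001,-0.11],[0.002,0.001,-0.13],[0.002,0.001,-0.15],[0.002,0.001,-0.17],[0.002,0.001,-0.185],[0.002,0.001,-0.194],[0.002,0.001,-0.197],[0.002,0.001,-0.198],[0.002,0.001,-0.198]], rot=[[0,0,0],[0,0,0],[0,0,0],[0,0,0],[0,0,0],[0,0,0],[0,0,0],[0,0,0],[0,0,0],[0,0,0],[0,0,0],[0,0,0]])

```text
time: 23.42
ee_pos: [0.4432, 0.0044, 0.0062]
eef_rot: [0.569, 0.822, 0.0, 0.0]
ft_force: [-0.5, -0.3, 0.4]
width: 0.0869
grip_force: 0.0
```

Request:
arm_command(xyz=[[0,0,0],[0,0,0],[0,0,0],[0,0,0],[0,0,0],[0,0,0]], rot=[[0,0,0],[0,0,0],[0,0,0],[0,0,0],[0,0,0],[0,0,0]], grip=0.5, squeeze=12)

```text
time: 23.92
ee_pos: [0.4429, 0.0041, 0.0059]
eef_rot: [0.569, 0.822, -0.0, 0.0]
ft_force: [-2.1, 0.1, 3.8]
width: 0.0619
grip_force: 12.0
```

Request:
arm_command(xyz=[[0,0,0.005],[0,0,0.02],[0,0,0.05],[0,0,0.08],[0,0,0.11],[0,0,0.14],[0,0,0.17],[0,0,0.2],[0,0,0.225],[0,0,0.235],[0.02,0.02,0.235],[0.04,0.042,0.235],[0.065,0.068,0.235],[0.09,0.094,0.235],[0.11,0.115,0.235],[0.119,0.124,0.235],[0.1235,0.1287,0.235],[0.1235,0.1287,0.235],[0.1235,0.1287,0.235],[0.1235,0.1287,0.235]], rot=[[0,0,0],[0,0,0],[0,0,0],[0,0,0],[0,0,0],[0,0,0],[0,0,0],[0,0,0],[0,0,0],[0,0,0],[0,0,0],[0,0,0],[0,0,0],[0,0,0],[0,0,0],[0,0,0],[0,0,0],[0,0,0],[0,0,0],[0,0,0]])

```text
time: 25.58
ee_pos: [0.5658, 0.1327, 0.24]
eef_rot: [0.569, 0.822, -0.0, -0.0]
ft_force: [-0.2, -0.4, -0.3]
width: 0.062
grip_force: 12.0
```

```bash
python3 - <<'E'
from h import *
from scipy.spatial.transform import Rotation as R
s=r.read_state(); print({k:np.round(s[k],4) for k in ('time','ee_pos','eef_rot','joint_positions','ft_force','width')})
im,m=pic('wrist','w7.png'); find(['collar_center','neck_rim'],'wrist',m)
Rt=R.from_quat(s['eef_rot']).as_matrix(); print('tool x',Rt[:,0].round(3),'y',Rt[:,1].round(3))
p=np.array(s['ee_pos']); t=np.linspace(0,2*np.pi,60)
o=im[:,:,::-1].copy()
for dx,col in ((-.003,(255,0,0)),(0,(0,255,0)),(.003,(0,0,255))):
    c=p+Rt[:,0]*dx+[0,0,.0355]   # top rim 41.5 over bottom, bottom 6 below TCP
    pts=np.array([px(m,c+.033*np.array([np.cos(a),np.sin(a),0])) for a in t]); cv2.polylines(o,[pts],True,col,1)
# same with held lid picture: need its stored model -> TCP then
cv2.imwrite('pics/w7o.png',cv2.resize(o[150:450,180:480],None,fx=2,fy=2))
find(['collar_center','neck_rim','neck_seat'],'scene',pic('scene','s7.png')[1])
E
```

```text
{'time': np.float64(25.5833), 'ee_pos': array([0.5658, 0.1327, 0.24  ]), 'eef_rot': array([ 5.689e-01,  8.224e-01, -5.000e-04, -4.000e-04]), 'joint_positions': array([ 0.5926,  0.4788, -1.2048,  1.5103,  0.4473,  1.4607, -0.2634]), 'ft_force': array([-0.2368, -0.3988, -0.3432]), 'width': np.float64(0.062)}
wrist neck_rim 0.87 [0.565  0.1336 0.2007] (323, 277)
tool x [-0.353  0.936  0.   ] y [ 0.936  0.353 -0.001]
scene collar_center 0.66 [0.5679 0.1316 0.2554] (268, 246)
scene collar_center 0.46 [ 0.4098  0.0857 -0.0038] (348, 338)
scene neck_rim 0.68 [0.565  0.1294 0.1885] (273, 269)
scene neck_rim 0.66 [0.5646 0.1285 0.1673] (274, 275)
scene neck_seat 0.9 [0.5662 0.1323 0.1701] (272, 275)
```

View pics/w7o.png

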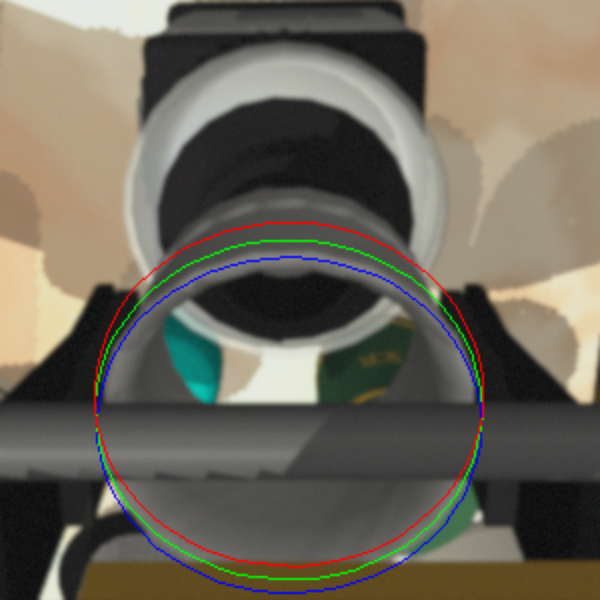

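```bash
python3 - <<'E'
from h import *
im=cv2.imread('pics/w7.png',0)
for u in (300,312,323,334,346): print(u,im[236:300,u].tolist())
for u in (390,400,408): print(u,im[380:432,u].tolist())
m=r.camera_model('wrist'); s=r.read_state(); p=np.array(s['ee_pos']); t=np.linspace(0,2*np.pi,720); X=np.array([-.353,.936,0])
for z,R in ((.036,.033),(.036,.0275),(-.006,.031)):
  for d in (-.003,0,.003):
    c=p+X*d+[0,0,z]; pts=np.array([px(m,c+R*np.array([np.cos(a),np.sin(a),0])) for a in t])
    print(z,R,d,[(u,pts[abs(pts[:,0]-u)<=1][:,1].min(),pts[abs(pts[:,0]-u)<=1][:,1].max()) for u in (300,323,346,390,400,408)])
E
```

```text
300 [38, 36, 33, 36, 32, 32, 30, 25, 24, 24, 29, 41, 59, 68, 72, 75, 85, 94, 102, 105, 103, 92, 79, 74, 74, 74, 75, 73, 73, 72, 74, 74, 72, 74, 74, 74, 73, 76, 76, 76, 81, 92, 108, 122, 128, 128, 126, 120, 112, 108, 98, 78, 50, 29, 21, 24, 21, 23, 21, 20, 21, 20, 18, 19]
312 [31, 29, 23, 24, 26, 21, 31, 42, 56, 68, 72, 74, 78, 76, 80, 84, 87, 88, 84, 79, 77, 75, 77, 77, 77, 77, 77, 77, 74, 78, 76, 77, 76, 76, 76, 76, 78, 79, 83, 92, 109, 122, 129, 130, 125, 120, 114, 102, 88, 74, 59, 44, 31, 21, 24, 21, 21, 16, 22, 17, 23, 20, 17, 25]
323 [23, 23, 22, 22, 14, 23, 28, 42, 61, 72, 78, 80, 81, 91, 103, 107, 106, 98, 87, 80, 77, 77, 80, 76, 79, 78, 78, 78, 77, 78, 78, 76, 80, 78, 76, 79, 78, 81, 84, 97, 115, 128, 132, 130, 125, 118, 109, 103, 92, 81, 77, 71, 53, 36, 19, 24, 20, 22, 20, 20, 22, 22, 21, 21]
334 [25, 25, 26, 24, 24, 25, 28, 43, 60, 72, 77, 78, 78, 81, 85, 87, 89, 86, 83, 79, 78, 79, 79, 77, 76, 76, 79, 78, 78, 79, 79, 81, 80, 79, 80, 80, 79, 83, 90, 103, 117, 126, 126, 124, 118, 111, 103, 98, 83, 68, 49, 32, 24, 19, 19, 20, 23, 16, 23, 17, 17, 17, 21, 17]
346 [24, 27, 26, 2
[... 1199 characters left out ...]

0.036 0.033 0 [(300, np.int64(273), np.int64(438)), (323, np.int64(270), np.int64(440)), (346, np.int64(272), np.int64(438)), (390, np.int64(292), np.int64(419)), (400, np.int64(301), np.int64(410)), (408, np.int64(310), np.int64(400))]
0.036 0.033 0.003 [(300, np.int64(264), np.int64(431)), (323, np.int64(261), np.int64(434)), (346, np.int64(263), np.int64(432)), (390, np.int64(283), np.int64(412)), (400, np.int64(292), np.int64(403)), (408, np.int64(301), np.int64(394))]Traceback (most recent call last):
  File "<stdin>", line 9, in <module>
    return umr_minimum(a, axis, None, out, keepdims, initial, where)
ValueError: zero-size array to reduction operation minimum which has no identity
```

Request:
arm_command(xyz=[[-0.0004,0.0011,-0.01],[-0.0004,0.0011,-0.02],[-0.0004,0.0011,-0.03],[-0.0004,0.0011,-0.036],[-0.0004,0.0011,-0.039],[-0.0004,0.0011,-0.041],[-0.0004,0.0011,-0.042],[-0.0004,0.0011,-0.042]], rot=[[0,0,0],[0,0,0],[0,0,0],[0,0,0],[0,0,0],[0,0,0],[0,0,0],[0,0,0]])

```text
time: 26.6
ee_pos: [0.566, 0.1342, 0.1987]
eef_rot: [0.569, 0.822, 0.0, -0.0]
ft_force: [-0.6, 0.3, -1.1]
width: 0.0617
grip_force: 12.0
```

Request:
arm_command(xyz=[[0,0,-0.001],[0,0,-0.002],[0,0,-0.003],[0,0,-0.004],[0,0,-0.004]], rot=[[0,0,0],[0,0,0],[0,0,0],[0,0,0],[0,0,0]])

```text
time: 27.02
ee_pos: [0.5659, 0.134, 0.1945]
eef_rot: [0.569, 0.822, -0.0, -0.0]
ft_force: [-0.3, -0.6, -1.7]
width: 0.0618
grip_force: 12.0
```

Request:
arm_command(xyz=[[0,0,-0.002],[0,0,-0.004],[0,0,-0.006],[0,0,-0.008],[0,0,-0.01],[0,0,-0.012],[0,0,-0.014],[0,0,-0.016],[0,0,-0.016]], rot=[[0,0,0],[0,0,0],[0,0,0],[0,0,0],[0,0,0],[0,0,0],[0,0,0],[0,0,0],[0,0,0]])

```text
time: 27.77
ee_pos: [0.5658, 0.134, 0.1782]
eef_rot: [0.569, 0.822, -0.0, -0.0]
ft_force: [-0.8, -1.6, -2.4]
width: 0.0614
grip_force: 12.0
```

Request:
arm_command(xyz=[[0,0,-0.0006],[0,0,-0.0012],[0,0,-0.0018],[0,0,-0.0024],[0,0,-0.0024]], rot=[[0,0,0],[0,0,0],[0,0,0],[0,0,0],[0,0,0]])

```text
time: 28.18
ee_pos: [0.5659, 0.134, 0.1762]
eef_rot: [0.569, 0.822, -0.0, 0.0]
ft_force: [-1.4, -1.7, -1.0]
width: 0.0623
grip_force: 12.0
```

Request:
arm_command(xyz=[[0,0,-0.0005],[0,0,-0.001],[0,0,-0.001]], rot=[[0,0,0],[0,0,0],[0,0,0]])

```text
time: 28.43
ee_pos: [0.566, 0.134, 0.176]
eef_rot: [0.569, 0.822, -0.0, 0.0]
ft_force: [-4.7, -4.5, 6.8]
width: 0.0621
grip_force: 12.0
```

Request:
arm_command(xyz=[[0,0,0.0005],[0,0,0.0005]], rot=[[0,0,0],[0,0,0]], squeeze=4)

```text
time: 28.6
ee_pos: [0.5659, 0.134, 0.176]
eef_rot: [0.569, 0.822, -0.0, 0.0]
ft_force: [-1.8, -2.1, 3.7]
width: 0.0621
grip_force: 4.0
```

Request:
arm_command(xyz=[[0,0,0],[0,0,0],[0,0,0],[0,0,0],[0,0,0],[0,0,0.01],[0,0,0.03],[0,0,0.06],[0,0,0.09],[0,0,0.12],[-0.03,-0.03,0.14],[-0.06,-0.06,0.14],[-0.09,-0.09,0.14],[-0.1,-0.12,0.14],[-0.1,-0.13,0.14],[-0.1,-0.13,0.14]], rot=[[0,0,0],[0,0,0],[0,0,0],[0,0,0],[0,0,0],[0,0,0],[0,0,0],[0,0,0],[0,0,0],[0,0,0],[0,0,0],[0,0,0],[0,0,0],[0,0,0],[0,0,0],[0,0,0]], grip=1)

```text
time: 29.93
ee_pos: [0.4654, 0.0031, 0.316]
eef_rot: [0.569, 0.822, -0.0, 0.0]
ft_force: [-0.8, 0.1, 1.1]
width: 0.0874
grip_force: 0.0
```

```bash
python3 - <<'E'
from h import *
for c in ('scene','top','wrist'):
  im2,m2=pic(c,c+'8.png'); find(['saucer_top','lid_center','collar_center','jar_a','tea_tin','mug'],c,m2)
a=cv2.imread('pics/scene8.png')[150:350,200:450];b=cv2.imread('pics/wrist8.png')
cv2.imwrite('pics/c8.png',np.hstack([cv2.resize(a,(450,360)),cv2.resize(b,(350,360))]))
E
```

```text
scene saucer_top 0.53 [ 0.584  -0.1461  0.0084] (333, 240)
scene lid_center 0.91 [ 0.5827 -0.1454  0.0217] (334, 237)
scene lid_center 0.86 [0.4432 0.2354 0.0195] (298, 380)
scene lid_center 0.64 [ 0.5543 -0.0152  0.0154] (317, 276)
scene collar_center 0.7 [0.5666 0.1343 0.1913] (271, 269)
scene jar_a 0.59 [ 0.4097  0.0863 -0.0017] (348, 338)
scene jar_a 0.56 [ 0.4689 -0.0761  0.0039] (359, 276)
scene mug 0.92 [ 0.4288 -0.3312 -0.0026] (414, 222)
top saucer_top 0.65 [ 0.5816 -0.1491  0.0086] (362, 234)
top lid_center 0.81 [0.4439 0.2326 0.0175] (206, 291)
top lid_center 0.56 [ 0.5805 -0.1501  0.0259] (363, 233)
top lid_center 0.5 [ 0.5498 -0.0164  0.019 ] (308, 246)
top lid_center 0.43 [0.5649 0.1369 0.1926] (235, 227)
top collar_center 0.71 [0.566  0.1331 0.1897] (236, 227)
top jar_a 0.61 [ 0.4705 -0.0833 -0.0037] (336, 279)
top mug 0.97 [ 0.4316 -0.3297 -0.0018] (437, 294)
wrist lid_center 0.95 [ 0.5775 -0.1423  0.0252] (368, 339)
wrist lid_center 0.83 [ 0.548  -0.0157  0.0206] (386, 235)
wrist jar_a 0.8 [4.135e-01 8.310e-02 1.000e-04] (304, 103)
wrist jar_a 0.67 [ 0.4724 -0.0762  0.0023] (305, 255)
wrist jar_a 0.41 [ 4.334e-01 -3.306e-01  2.000e-04] (213, 413)
wrist tea_tin 0.78 [0.6639 0.0184 0.    ] (486, 237)
wrist mug 0.7 [ 0.4299 -0.3278 -0.0025] (212, 410)
```

View pics/c8.png

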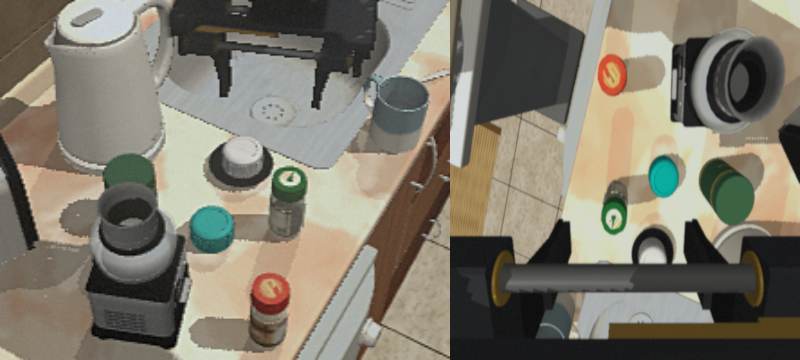

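The final picture shows the lid upright in the middle of the saucer and the collar seated level on the neck, centre at z ≈ 0.191 m. The jars, tin and mug stand where they were.

```bash
python3 -c "
from bench import r
print(r.close_job())"
```

```text
the job is handed in; nothing more can be done
None
```

The job is done and handed in at about 30 s: the lid stands upright in the middle of the black saucer, the steel collar sits flat on the hopper shoulder and is released, and the spice jars, tea tin and mug are where they were.

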